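# Hold the loupe in focus over a gear

## Task

First slide the gear carriage by its orange grip fully home, against the end stop at the post end of the stage. Then pick up the loupe by its handle and hold it level and still in the air, its lens centred over the gear and at the same height as the tip of the red pointer on the post; finish while still holding it there. Do not shift the red pointer, and leave the plug gauge, lens cap and magnet disc where they are.

Things in the scene. Friction and masses are not known exactly. Their poses are not given: they have to be found in the camera images.
- stage: grey fixed inspection stage, base 120 x 240 x 12 mm, x -50..70 mm, y -120..120 mm from its origin (on the worktop); yaw up to 0.25 rad either way. Its carriage slides along its y axis between steel stops (tops at z 28 mm). At x 58, y 65 mm stands a steel post, 8 mm thick, top at z 170 mm; the stop at this +y end is the one to reach
- carriage (a joint): sliding of the aluminium carriage (70 mm by 134 mm, top at z 24 mm) along the stage's +y axis, in m: 0 at the far stop, 0.07 fully home at the post end, where the gear's centre is at x 0, y 65 mm of the stage. It starts at 0 to 0.03, needs about 2 N and stays where it is left
- grip_top (a point): centre of the top of the carriage's orange grip, an upright block 24 mm (stage x) by 14 mm (stage y) that stands 30 mm high (top 54 mm above the worktop); axes parallel to the stage's. The gear's centre lies 18 mm in +x and 80 mm in +y of it
- gear: steel spur gear, 44 mm across, 12 mm thick, held on a round nest on the carriage (it can only turn there, stiffly, and need not be touched); origin at the centre of its underside, 28 mm above the worktop (top at 40 mm)
- focus_mark (a point): tip of the red pointer that marks the focal height: a red arrow on a dark collar (18 mm across) on the post, pointing along the stage's -x; the tip is 37 mm from the vertical through the fully home gear's centre. Its height differs each time, 95 to 145 mm above the worktop; the collar slides stiffly (about 20 N) and must not be moved
- loupe: loupe lying flat on the worktop, 90 g: a round black frame 56 mm across and 18 mm high with a clear lens, and a straight black handle to its -x. Origin on the underside below the lens centre, z up. The handle is a bar 18 mm wide and 18 mm high, spanning x -125 to -45 mm; a good place to grip it is x -75 mm, close to the centre of mass
- lens_centre (a point): centre of the loupe's lens, 9 mm above the loupe's underside and 75 mm ahead (+x) of the good grip place, at the mid height of the handle; its z axis is the lens's axis
- plug_gauge: bystander: steel plug gauge standing upright, 20 mm across, 100 mm tall; origin under its centre
- lens_cap: bystander: black disc lens cap, 51 mm across, 9 mm high; origin under its centre
- magnet_disc: bystander: round pale magnet disc, 30 mm across, 11 mm high; origin under its centre

How it is judged:
By the outcome, as a careful person would: the job done as asked, in the order asked, and still so for the second after the job is handed in, while the arm keeps its last pose, push and grip.
It also fails if it takes over 51 s, if anything falls off the work surface, if the arm or the gripper's body presses on something with over 40 N, if the wrist force passes 120 N, or if a joint passes its speed limit or range.

## Robot

A 6-joint arm with a two-finger parallel gripper is mounted at the origin on a cart in front of the work surface, level with it; the furniture and walls round the work are solid. World frame = base frame: x ahead of the robot, y to its left, z up, the work surface at z = 0. Lengths are in m, angles in rad, forces in N, time in s.
With the tool pointing down it reaches from about 0.3 to 0.825 m from the base axis. Payload 5.4 kg.
Tool frame: the origin (TCP) lies on the centre line of the jaws, within the pads' length; the fingertips stand 22 mm ahead of it and the grasp point (between the pads) lies 3 mm ahead of it (env.tips_ahead is the z of the fingertips in the tool frame, in m); z points along the fingers, y is the line along which they close (so a half turn about z gives the same grasp; the last joint's range is limited). The gripper opens to 92 mm and grips with 3 to 60 N. Pads are 20 mm wide; open, the fingers measure 128 mm over their backs; the gripper's body (75 mm by 189 mm) begins 69 mm behind the grasp point.
Start: joints at [1.043, 0.158, 1.597, -0, 1.386, -0.21], TCP at [0.18, 0.546, 0.237] pointing down, gripper open.
Joint ranges: [-2.91, 2.91], [-0.94, 2.29], [0.18, 2.7], [-1.29, 4.43], [0.17, 2.64], [-3, 3]. Speed limits (rad/s): [2.57, 2.57, 3.14, 3.14, 3.14, 3.14].

## Interface

Orientations are given as a rotation vector (axis times angle).
In Python, from bench import env gives the robot as it stands.
- The arm moves only by the tool play_rows, never from a script. Its argument "steps" is a list of rows, each an object of numbers: "x", "y", "z": the shift along the tool's x, y, z as a fraction of full scale; "twist": the turn about the tool's z as a fraction of full scale. In form: [{"x": .., "y": .., "z": .., "twist": ..}, ...]. A call has 1 to 10 rows; each row is the pose to reach, as a shift and turn from the pose commanded when the call began, along the tool's axes at that moment; what a row does not reach only later rows make up. Full scale, the value 1, is 0.8 m for a shift and 30 degrees for a turn. A row lasts 1/10 s, in which the tool goes at most 50 mm and 8.59 degrees, less where a joint would pass 70% of its speed; a pose out of reach is approached as far as the arm can. A call with a number of a shift or a turn outside -1 to 1 is refused whole. A call with a gripper value outside its range is refused whole. "jaw" is the finger opening in mm, from 0 to 91.9, set as the call begins (left out, the last holds). The fingers move at their own pace and stop on an object; "force" is the grip in N (left out, the last holds). Time passes only in rows, so rows that repeat a pose let the fingers close. It gives the time, the measured TCP pose, the force, the opening and the grip force at its end, in the units of the state.
- env.get_obs(): the state, without advancing time (a new reading comes with each control period).
- env.grab_frame(name): name is "scene" or "top" or "wrist"; returns a dict with "frame" (480x640x3 uint8, red, green, blue), "z_map" (480x640 float32, m along the optical axis (not along the pixel's ray), 0 where there is no reading), "mtx" (3x3 intrinsics, pixels), "extrinsics" (4x4, takes a point from world to camera coordinates). Camera axes: x right, y down, z forward; pixel columns grow to the right and rows downward; lengths in m; the calibration is good to about 2 mm. A picture is of the moment at which its call begins.
- env.job_done(): hands the job in; it is judged then, once.
The state is a dict: "time_s": time; "qpos": joint angles; "joint_velocities": joint speeds; "joint_efforts": joint torques, N m; "eef_pos": TCP position; "tool_rot": TCP orientation; "ft_force": force on the tool from outside, world axes, zero at the start; "wrist_torque": the same for the moment, N m; "opening": opening from 0.0 (shut) to 1.0 (fully open); "gripper_force": force on a finger pad.
Only numpy, scipy, OpenCV 4.12 (cv2) and the standard library are available. Lean on these libraries where they do the work, as an engineer would, in place of code of your own. Each camera call takes 0.05 s, during which the arm holds its last target. There are 200 camera calls.

## Working session

There is one attempt and no reset: what is moved stays moved. The work goes in short steps, Python scripts to look and compute and a tool call to move; the robot and the scene stay as the last step left them, time stands still between calls to the robot, and variables do not carry over. Pictures are saved under pics/ and viewed, at most 10 in all, crops included, and the job is handed in when it is done.

Besides the shell and the picture viewer there is one more tool, called after "Request:" as name(argument=value, ...), one argument or row to a line, values as JSON. play_rows: Moves the arm, as the interface text tells. Its arguments: {"type":"object","properties":{"steps":{"type":"array","items":{"type":"object","properties":{"x":{"type":"number"},"y":{"type":"number"},"z":{"type":"number"},"twist":{"type":"number"}}}},"jaw":{"type":"number"},"force":{"type":"number"}},"required":["steps"]}

```bash
mkdir -p pics
cat > h.py <<'E'
import numpy as np, cv2
from bench import env
def grab(n,save=None):
    f=env.grab_frame(n)
    if save: cv2.imwrite('pics/'+save,f['frame'][:,:,::-1])
    return f
def cloud(f):
    z=f['z_map']; K=f['mtx']; v,u=np.indices(z.shape)
    P=np.stack([(u-K[0,2])/K[0,0]*z,(v-K[1,2])/K[1,1]*z,z],-1)
    E=f['extrinsics']; W=(P-E[:3,3])@E[:3,:3]
    W[z==0]=np.nan
    return W
E
python3 - <<'E'
from h import *
o=env.get_obs();print({k:np.round(v,3) for k,v in o.items()})
for n in('top','scene'):
    f=grab(n,n+'0.png');np.savez(n+'0.npz',W=cloud(f),I=f['frame']);print(f['mtx'],f['extrinsics'])
E
```

```text
{'time_s': np.float64(0.0), 'qpos': array([ 1.043,  0.159,  1.598, -0.   ,  1.386, -0.21 ]), 'joint_velocities': array([ 0.001, -0.   , -0.   ,  0.002, -0.001,  0.001]), 'joint_efforts': array([-0.0000e+00, -3.8559e+01, -3.2210e+01,  7.0000e-02,  3.8000e-02,
       -0.0000e+00]), 'eef_pos': array([0.179, 0.546, 0.236]), 'tool_rot': array([-4.970e-01, -3.101e+00,  3.000e-03]), 'ft_force': array([-0.857,  0.061, -0.675]), 'wrist_torque': array([ 0.   ,  0.021, -0.03 ]), 'gripper_force': np.float64(0.0), 'opening': np.float64(0.999)}
[[454.96536237   0.         320.24613508]
 [  0.         454.96536237 232.18431268]
 [  0.           0.           1.        ]] [[ 0.00403069 -0.99995949  0.00804754  0.02748993]
 [-0.9930209  -0.00495104 -0.1178345   0.49542292]
 [ 0.11786957 -0.00751642 -0.99300064  1.09776542]
 [ 0.          0.          0.          1.        ]]
[[604.91569415   0.         313.19574418]
 [  0.         604.91569415 239.42600615]
 [  0.           0.           1.        ]] [[ 0.73983785 -0.67257722  0.01672827 -0.32800196]
 [-0.35897681 -0.415661   -0.83568031  0.29826384]
 [ 0.56901283  0.61226287 -0.54896137  0.95438031]
 [ 0.          0.          0.          1.        ]]
```

View pics/top0.png

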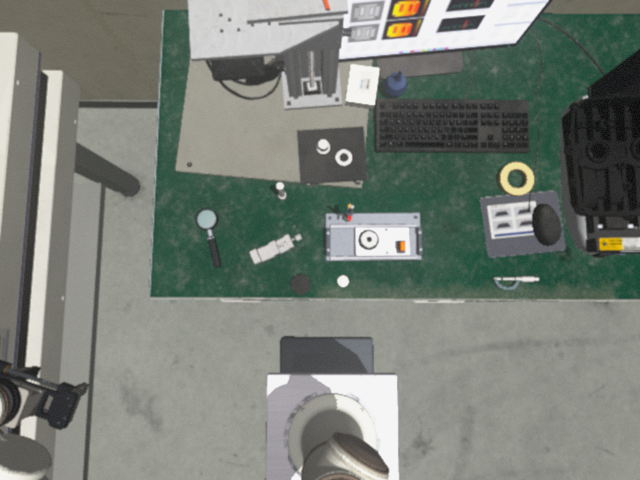

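View pics/scene0.png

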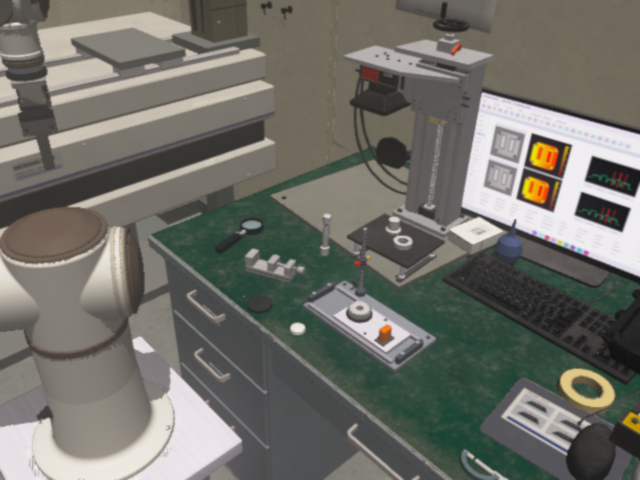

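The top view shows the stage at (325–422, 213–262), with the orange grip near (400,246), the gear at (368,240), the post and red pointer near (349,212), and the loupe at lens (206,219) to handle end (217,265). The gauge is at (280,190), cap at (300,284) and magnet at (343,282). The scene view shows the red pointer at about (362,262).

```bash
python3 - <<'E'
from h import *
for n in('top','scene'):
    d=np.load(n+'0.npz');W=d['W'];I=d['I'].astype(int);r,g,b=I[...,0],I[...,1],I[...,2]
    ws=(W[...,0]>.25)&(W[...,0]<.62)&(W[...,1]>-.25)&(W[...,1]<.4)
    org=ws&(r>180)&(g>60)&(g<150)&(b<80)&(W[...,2]>.03)&(W[...,2]<.08)
    red=ws&(r>140)&(g<80)&(b<80)&(W[...,2]>.07)
    for k,m in(('org',org),('red',red)):
        P=W[m];print(n,k,len(P),np.nanmean(P,0).round(4) if len(P) else'');
        if k=='red':
            for p,uv in zip(P,np.argwhere(m)[:, ::-1]):print(uv,p.round(4))
        else:
            q=P[P[:,2]>.049];print('top',len(q),q.mean(0).round(4),q.min(0).round(3),q.max(0).round(3))
    if n=='top':
        bl=(W[...,0]>.3)&(W[...,0]<.56)&(W[...,1]>.2)&(W[...,1]<.34)&(W[...,2]>.01)&(W[...,2]<.03)
        P=W[bl];uv=np.argwhere(bl);print('loupe',len(P),P.min(0).round(3),P.max(0).round(3))
        hd=bl&(r<60)&(g<60)&(b<60);
        cnt,lab,st,ce=cv2.connectedComponentsWithStats(bl.astype(np.uint8));print(st,ce)
        # stage base rect
        s=ws&(W[...,2]>.008)&(W[...,2]<.06)&(W[...,1]<.07)&(W[...,1]>-.25)
        cnt,lab,st,ce=cv2.connectedComponentsWithStats(s.astype(np.uint8))
        i=1+np.argmax(st[1:,4]);Q=W[lab==i][:,:2].astype(np.float32);print('stage',cv2.minAreaRect(Q),st[i])
        dk=(r<60)&(g<60)&(b<60)
E
python3 - <<'E'
import cv2
a=cv2.imread('pics/top0.png');b=cv2.imread('pics/scene0.png')
x=cv2.resize(a[180:300,180:440],(780,360),interpolation=cv2.INTER_CUBIC)
y=cv2.resize(b[215:295,320:410],(270,240),interpolation=cv2.INTER_CUBIC)
import numpy as np
c=np.zeros((600,780,3),np.uint8);c[:360]=x;c[360:,:270]=y;c[360:,270:780]=cv2.resize(b[205:285,200:370],(510,240),interpolation=cv2.INTER_CUBIC)
cv2.imwrite('pics/crop1.png',c)
E
```

```text
top org 17 [ 0.4604 -0.1659  0.0528]
top 16 [ 0.461  -0.1659  0.0531] [ 0.45 -0.17  0.05] [ 0.47  -0.163  0.058]
top red 7 [ 0.523  -0.0365  0.0971]
[348 216] [ 0.5258 -0.0346  0.096 ]
[349 216] [ 0.5261 -0.037   0.0942]
[348 217] [ 0.5227 -0.0342  0.1011]
[349 217] [ 0.5231 -0.0367  0.0981]
[350 217] [ 0.5228 -0.0389  0.1004]
[349 218] [ 0.5212 -0.0369  0.0953]
[349 219] [ 0.5189 -0.037   0.0948]
loupe 562 [0.409 0.278 0.01 ] [0.557 0.34  0.024]
[[     0      0    640    480 306638]
 [   197    208     24     60    562]] [[319.70107423 239.51170762]
 [209.79003559 233.11209964]]
stage ((0.4876721501350403, -0.10400334745645523), (0.11958935856819153, 0.23896703124046326), 0.3187715411186218) [ 326  213   97   48 4385]
scene org 50 [ 0.4602 -0.1717  0.0532]
top 49 [ 0.46   -0.1717  0.0533] [ 0.451 -0.178  0.049] [ 0.471 -0.165  0.057]
scene red 13 [ 0.5232 -0.0371  0.0963]
[358 261] [ 0.5287 -0.0338  0.0962]
[356 262] [ 0.5229 -0.034   0.0966]
[357 262] [ 0.5245 -0.0351  0.0964]
[358 262] [ 0.527  -0.0356  0.0955]
[359 262] [ 0.5242 -0.0407  0.0996]
[355 263] [ 0.5233 -0.0312  0.0925]
[356 263] [ 0.5209 -0.036   0.0962]
[357 263] [ 0.5221 -0.0375  0.0965]
[358 263] [ 0.5239 -0.0385  0.0961]
[359 263] [ 0.5244 -0.0407  0.0971]
[356 264] [ 0.5181 -0.0387  0.0966]
[357 264] [ 0.5197 -0.0399  0.0965]
[358 264] [ 0.5217 -0.0407  0.096 ]
```

View pics/crop1.png

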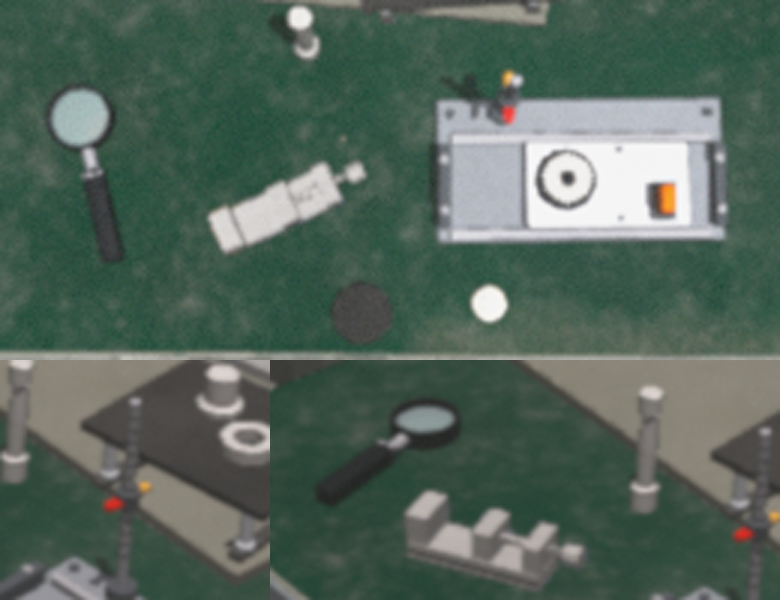

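The crop confirms the layout: pointer tip at about crop (508,118) in the top view, gear at (567,178), grip at (662,200), and a white vise block at (285,205) between the loupe and the stage.

```bash
cat >> h.py <<'E'
from scipy.spatial.transform import Rotation as R
def go(x,y,z,yaw=None):
    "print fractions for a target TCP; yaw = wanted world angle (deg) of tool y"
    o=env.get_obs();M=R.from_rotvec(o['tool_rot']).as_matrix()
    d=M.T@(np.array([x,y,z])-o['eef_pos'])
    cur=np.degrees(np.arctan2(M[1,1],M[0,1]));t=0 if yaw is None else -(yaw-cur)
    print('pos',o['eef_pos'].round(4),'yaw',cur.round(2),'tilt',M[:,2].round(3),'F',o['ft_force'].round(1),'t',round(float(o['time_s']),2),'open',round(float(o['opening'])*91.9,1))
    print('x,y,z',(d/.8).round(4),'twist',round(t/30,4),'rows',np.linalg.norm(d)/.05)
E
python3 - <<'E'
from h import *
go(.44,-.155,.237,90.3)
d=np.load('top0.npz');W=d['W'];I=d['I'].astype(int)
bl=(W[...,0]>.3)&(W[...,0]<.56)&(W[...,1]>.2)&(W[...,1]<.34)&(W[...,2]>.01)&(W[...,2]<.03)
P=W[bl];h=P[P[:,0]<.475];f=P[P[:,0]>.5]
c=cv2.minAreaRect(h[:,:2].astype(np.float32));print('handle',c,np.median(h[:,2]))
print('frame',cv2.minEnclosingCircle(f[:,:2].astype(np.float32)),np.median(f[:,2]))
v=(W[...,0]>.35)&(W[...,0]<.6)&(W[...,1]>.04)&(W[...,1]<.22)&(W[...,2]>.01)
print('between maxz',np.nanmax(W[v][:,2]),W[v][np.argmax(W[v][:,2])])
E
```

```text
pos [0.1794 0.5458 0.2358] yaw 71.79 tilt [-0.001 -0.001 -1.   ] F [-0.1  0.2  1.1] t 0.1 open 92.1
x,y,z [-5.831e-01 -7.303e-01 -6.000e-04] twist -0.617 rows 14.952463676195704
handle ((0.4418995976448059, 0.2930948734283447), (0.0684465542435646, 0.01908724755048752), 15.68507194519043) 0.017244594533496423
frame ((0.5278883576393127, 0.3157474994659424), 0.029594261199235916) 0.013335316377646435
between maxz 0.10554667429129666 [0.58953278 0.13161621 0.10554667]
```

Request:
play_rows(
  steps=[
    {"x":-0.583,"y":-0.73,"z":0,"twist":-0.617},
    {"x":-0.583,"y":-0.73,"z":0,"twist":-0.617},
    {"x":-0.583,"y":-0.73,"z":0,"twist":-0.617},
    {"x":-0.583,"y":-0.73,"z":0,"twist":-0.617},
    {"x":-0.583,"y":-0.73,"z":0,"twist":-0.617},
    {"x":-0.583,"y":-0.73,"z":0,"twist":-0.617},
    {"x":-0.583,"y":-0.73,"z":0,"twist":-0.617},
    {"x":-0.583,"y":-0.73,"z":0,"twist":-0.617},
    {"x":-0.583,"y":-0.73,"z":0,"twist":-0.617},
    {"x":-0.583,"y":-0.73,"z":0,"twist":-0.617},
  ],
  jaw=50,
)

```text
time_s: 1.1
eef_pos: [0.3529, 0.079, 0.2366]
tool_rot: [-0.008, 3.141, 0.0]
ft_force: [1.6, 1.3, -0.4]
opening: 0.542
gripper_force: 0.0
```

```bash
python3 -c "
from h import *
go(.44,-.155,.237,90.3)"
```

```text
pos [0.3529 0.079  0.2366] yaw 90.3 tilt [ 0.001  0.    -1.   ] F [ 1.6  1.3 -0.4] t 1.1 open 49.8
x,y,z [-0.1074 -0.293  -0.0005] twist 0.0001 rows 4.993451974384345
```

Request:
play_rows(
  steps=[
    {"x":-0.107,"y":-0.293,"z":0,"twist":0},
    {"x":-0.107,"y":-0.293,"z":0,"twist":0},
    {"x":-0.107,"y":-0.293,"z":0,"twist":0},
    {"x":-0.107,"y":-0.293,"z":0,"twist":0},
    {"x":-0.107,"y":-0.293,"z":0,"twist":0},
    {"x":-0.107,"y":-0.293,"z":0,"twist":0},
    {"x":-0.107,"y":-0.293,"z":0,"twist":0},
  ],
)

```text
time_s: 1.8
eef_pos: [0.4393, -0.1535, 0.2359]
tool_rot: [0.005, -3.14, -0.002]
ft_force: [0.5, 1.2, -0.3]
opening: 0.543
gripper_force: 0.0
```

Run:
```python
from h import *
f=grab('wrist','w1.png');W=cloud(f);np.savez('w1.npz',W=W,I=f['frame'])
I=f['frame'].astype(int);r,g,b=I[...,0],I[...,1],I[...,2]
m=(r>180)&(g>60)&(g<170)&(b<90)&(W[...,2]>.045)&(W[...,2]<.065)
P=W[m];print(len(P),P.mean(0) if len(P) else '',cv2.minAreaRect(P[:,:2].astype(np.float32)) if len(P) else '')
m=(r>120)&(g<80)&(b<80)&(W[...,2]>.07);P=W[m];print('red',len(P));
if len(P):print(P.mean(0),P.min(0),P.max(0))
go(.46,-.169,.053,90.3)
```

```text
154 [ 0.46171303 -0.16806544  0.05364797] ((0.4612387418746948, -0.1695786416530609), (0.012282964773476124, 0.021771645173430443), 89.51261901855469)
red 100
[ 0.52224277 -0.03769952  0.09695514] [ 0.51567678 -0.04132298  0.09538934] [ 0.52832441 -0.03359767  0.09858735]
pos [ 0.4392 -0.1526  0.2361] yaw 90.28 tilt [-0.001  0.001 -1.   ] F [-0.5  0.5 -0.3] t 1.85 open 50.0
x,y,z [-0.0261 -0.0209  0.2288] twist -0.0007 rows 3.699633293214034
```

View pics/w1.png

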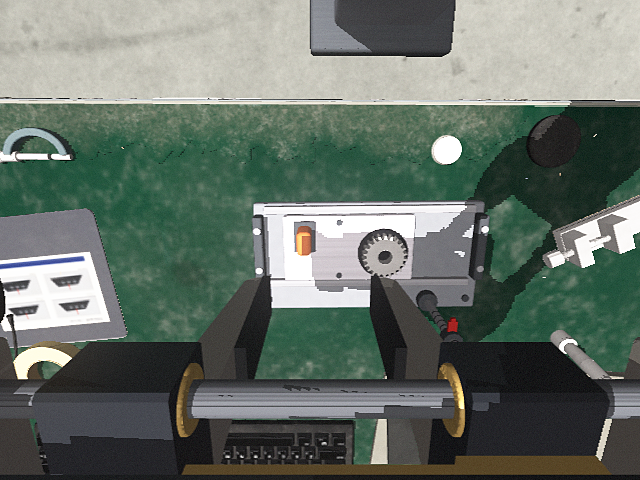

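The wrist view shows the orange grip at (304,240), the gear at (384,254) and the red pointer at (452,326). Next I go down onto the grip.

Request:
play_rows(
  steps=[
    {"x":-0.027,"y":-0.021,"z":0.0,"twist":0},
    {"x":-0.027,"y":-0.021,"z":0.06,"twist":0},
    {"x":-0.027,"y":-0.021,"z":0.11,"twist":0},
    {"x":-0.027,"y":-0.021,"z":0.15,"twist":0},
    {"x":-0.027,"y":-0.021,"z":0.18,"twist":0},
    {"x":-0.027,"y":-0.021,"z":0.21,"twist":0},
    {"x":-0.027,"y":-0.021,"z":0.227,"twist":0},
    {"x":-0.027,"y":-0.021,"z":0.227,"twist":0},
  ],
)

```text
time_s: 2.65
eef_pos: [0.46, -0.1678, 0.0536]
tool_rot: [0.011, -3.138, -0.004]
ft_force: [0.1, 0.3, -0.4]
opening: 0.545
gripper_force: 0.0
```

Request:
play_rows(
  steps=[
    {"x":0},
    {"x":0},
    {"x":0},
    {"x":0},
    {"x":0},
  ],
  jaw=0,
  force=25,
)

```text
validation failed for argument at $.st...
```

Request:
play_rows(
  steps=[
    {"x":0,"y":0,"z":0,"twist":0},
    {"x":0,"y":0,"z":0,"twist":0},
    {"x":0,"y":0,"z":0,"twist":0},
    {"x":0,"y":0,"z":0,"twist":0},
    {"x":0,"y":0,"z":0,"twist":0},
    {"x":0,"y":0,"z":0,"twist":0},
    {"x":0,"y":0,"z":0,"twist":0},
  ],
  jaw=0,
  force=25,
)

```text
time_s: 3.35
eef_pos: [0.4617, -0.1699, 0.0556]
tool_rot: [-0.009, 3.141, -0.0]
ft_force: [-0.2, 1.9, 4.3]
opening: 0.146
gripper_force: 25.0
```

Request:
play_rows(
  steps=[
    {"x":0,"y":0.01,"z":0,"twist":0},
    {"x":0,"y":0.02,"z":0,"twist":0},
    {"x":0,"y":0.03,"z":0,"twist":0},
    {"x":0,"y":0.04,"z":0,"twist":0},
    {"x":0,"y":0.05,"z":0,"twist":0},
    {"x":0,"y":0.055,"z":0,"twist":0},
    {"x":0,"y":0.058,"z":0,"twist":0},
    {"x":0,"y":0.06,"z":0,"twist":0},
    {"x":0,"y":0.062,"z":0,"twist":0},
    {"x":0,"y":0.062,"z":0,"twist":0},
  ],
)

```text
time_s: 4.35
eef_pos: [0.4611, -0.1198, 0.0556]
tool_rot: [0.009, -3.142, 0.001]
ft_force: [-2.8, -1.1, 6.7]
opening: 0.15
gripper_force: 25.0
```

Request:
play_rows(
  steps=[
    {"x":0,"y":0.002,"z":0,"twist":0},
    {"x":0,"y":0.004,"z":0,"twist":0},
    {"x":0,"y":0.006,"z":0,"twist":0},
    {"x":0,"y":0.006,"z":0,"twist":0},
  ],
)

```text
time_s: 4.75
eef_pos: [0.4611, -0.1177, 0.0556]
tool_rot: [-0.011, 3.141, -0.01]
ft_force: [-4.5, -12.3, 2.8]
opening: 0.155
gripper_force: 25.0
```

Request:
play_rows(
  steps=[
    {"x":0,"y":0.002,"z":0,"twist":0},
    {"x":0,"y":0.003,"z":0,"twist":0},
    {"x":0,"y":0.003,"z":0,"twist":0},
  ],
)

```text
time_s: 5.05
eef_pos: [0.4612, -0.1175, 0.0556]
tool_rot: [-0.012, 3.141, -0.016]
ft_force: [-4.8, -21.3, -0.6]
opening: 0.15
gripper_force: 25.0
```

Request:
play_rows(
  steps=[
    {"x":0,"y":0,"z":0,"twist":0},
    {"x":0,"y":0,"z":0,"twist":0},
    {"x":0,"y":0,"z":0,"twist":0},
    {"x":0,"y":0,"z":0,"twist":0},
  ],
  jaw=45,
)

```text
time_s: 5.45
eef_pos: [0.4607, -0.1121, 0.0546]
tool_rot: [0.009, -3.141, -0.001]
ft_force: [-0.3, -0.5, 0.6]
opening: 0.478
gripper_force: 0.0
```

Request:
play_rows(
  steps=[
    {"x":0,"y":-0.006,"z":-0.03,"twist":0},
    {"x":0,"y":-0.006,"z":-0.09,"twist":0},
    {"x":0,"y":-0.006,"z":-0.15,"twist":0},
    {"x":0,"y":-0.006,"z":-0.21,"twist":0},
    {"x":0,"y":-0.006,"z":-0.24,"twist":0},
    {"x":0,"y":-0.006,"z":-0.24,"twist":0},
  ],
)

```text
time_s: 6.05
eef_pos: [0.4632, -0.1184, 0.2514]
tool_rot: [-0.009, 3.134, -0.006]
ft_force: [0.6, -0.7, -0.6]
opening: 0.489
gripper_force: 0.0
```

Run:
```python
from h import *
f=grab('wrist','w2.png');W=cloud(f);np.savez('w2.npz',W=W,I=f['frame'])
I=f['frame'].astype(int);r,g,b=I[...,0],I[...,1],I[...,2]
m=(r>180)&(g>60)&(g<170)&(b<90)&(W[...,2]>.049)&(W[...,2]<.065)
P=W[m];print(len(P),cv2.minAreaRect(P[:,:2].astype(np.float32)))
m=(r>120)&(g<80)&(b<80)&(W[...,2]>.07);P=W[m];print('red',len(P));
if len(P):print(P.mean(0),P.min(0),P.max(0))
s=(W[...,2]>.036)&(W[...,2]<.044)&(abs(W[...,0]-.478)<.04)&(abs(W[...,1]+.039)<.04);P=W[s]
print('gear',len(P),cv2.minEnclosingCircle(P[:,:2].astype(np.float32)),np.median(P[:,2]))
a=np.radians(14.7);gx,gy=.5279-.075*np.cos(a),.3157-.075*np.sin(a);print(gx,gy)
go(gx-.03,gy-.01,.24,104.7)
```

```text
26 ((0.46052905917167664, -0.1185133308172226), (0.021610409021377563, 0.012581550516188145), 0.737730860710144)
red 96
[ 0.52243906 -0.03755424  0.09696807] [ 0.51589146 -0.04132653  0.0953031 ] [ 0.52806295 -0.03341137  0.09917424]
gear 1159 ((0.4785378575325012, -0.03823556378483772), 0.022482695057988167) 0.03990928848144701
0.45535491854180926 0.29666815415613956
pos [ 0.462  -0.1178  0.2485] yaw 90.33 tilt [ 0.003 -0.001 -1.   ] F [ 0.5 -0.  -1. ] t 6.1 open 44.8
x,y,z [0.0429 0.5058 0.0097] twist -0.4791 rows 8.124133974920353
```

View pics/w2.png

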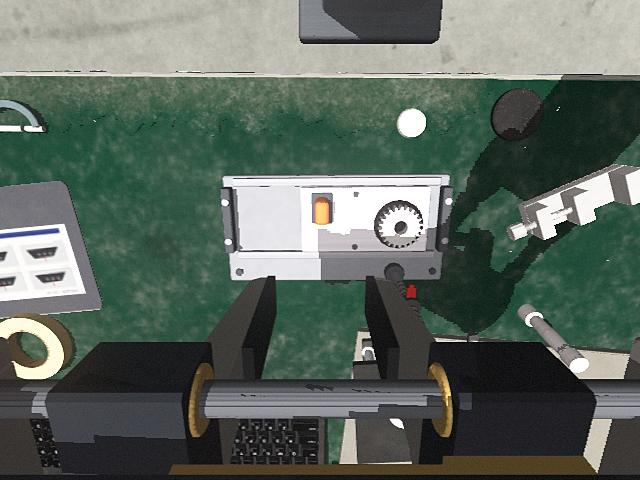

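The carriage is home: the grip moved to y −0.1185 and the gear sits at (398,224) against the post-end stop at (445,230). Next is the loupe.

Request:
play_rows(
  steps=[
    {"x":0.043,"y":0.506,"z":0,"twist":-0.479},
    {"x":0.043,"y":0.506,"z":0,"twist":-0.479},
    {"x":0.043,"y":0.506,"z":0,"twist":-0.479},
    {"x":0.043,"y":0.506,"z":0,"twist":-0.479},
    {"x":0.043,"y":0.506,"z":0,"twist":-0.479},
    {"x":0.043,"y":0.506,"z":0,"twist":-0.479},
    {"x":0.043,"y":0.506,"z":0,"twist":-0.479},
    {"x":0.043,"y":0.506,"z":0,"twist":-0.479},
    {"x":0.043,"y":0.506,"z":0,"twist":-0.479},
    {"x":0.043,"y":0.506,"z":0,"twist":-0.479},
  ],
)

```text
time_s: 7.1
eef_pos: [0.4229, 0.2876, 0.2445]
tool_rot: [0.406, -3.111, 0.002]
ft_force: [0.1, 0.3, -1.2]
opening: 0.49
gripper_force: 0.0
```

Run:
```python
from h import *
d=np.load('w2.npz');W=d['W'];I=d['I'].astype(int);r,g,b=I[...,0],I[...,1],I[...,2]
P=W[(r>120)&(g<80)&(b<80)&(W[...,2]>.07)]
for a in np.arange(.514,.529,.002):
    q=P[(P[:,0]>=a)&(P[:,0]<a+.002)]
    if len(q):print(round(a,3),len(q),q.min(0).round(4),q.max(0).round(4),q[:,2].mean().round(4))
go(.44,.29,.24,104.7)
f=grab('wrist','w3.png');W=cloud(f);np.savez('w3.npz',W=W,I=f['frame'])
s=(W[...,2]>.009)&(W[...,2]<.025)&(W[...,0]>.37)&(W[...,0]<.58)&(W[...,1]>.24)&(W[...,1]<.38)
n,lab,st,ce=cv2.connectedComponentsWithStats(s.astype(np.uint8));i=1+np.argmax(st[1:,4]);P=W[lab==i];print(st[i],P.min(0),P.max(0))
h=P[P[:,0]<.47];print(cv2.minAreaRect(h[:,:2].astype(np.float32)),np.median(h[:,2]))
q=P[P[:,0]>.505];print(cv2.minEnclosingCircle(q[:,:2].astype(np.float32)))
```

```text
0.514 1 [ 0.5159 -0.0383  0.0976] [ 0.5159 -0.0383  0.0976] 0.0976
0.516 8 [ 0.5161 -0.039   0.0963] [ 0.5178 -0.036   0.0981] 0.097
0.518 17 [ 0.5183 -0.0413  0.0959] [ 0.5197 -0.0343  0.0986] 0.0972
0.52 15 [ 0.52   -0.0413  0.0953] [ 0.522  -0.034   0.0992] 0.0969
0.522 23 [ 0.522  -0.0412  0.0958] [ 0.524  -0.0339  0.0977] 0.0968
0.524 17 [ 0.524  -0.0411  0.0961] [ 0.526  -0.0338  0.0976] 0.0969
0.526 14 [ 0.5261 -0.0411  0.0958] [ 0.5277 -0.0334  0.0986] 0.097
0.528 1 [ 0.5281 -0.0398  0.0968] [ 0.5281 -0.0398  0.0968] 0.0968
pos [0.4229 0.2876 0.2445] yaw 104.85 tilt [-0.004 -0.002 -1.   ] F [ 0.1  0.3 -1.2] t 7.1 open 45.1
x,y,z [-0.0214 -0.0026  0.0056] twist 0.0051 rows 0.35668406211389475
[ 297  198   50  133 3125] [0.40859608 0.2779906  0.00901521] [0.55780547 0.34462549 0.02008393]
((0.4404751658439636, 0.29380860924720764), (0.06394074857234955, 0.017185285687446594), 14.678766250610352) 0.017707857288293806
((0.5305884480476379, 0.31722524762153625), 0.028316738083958626)
```

View pics/w3.png

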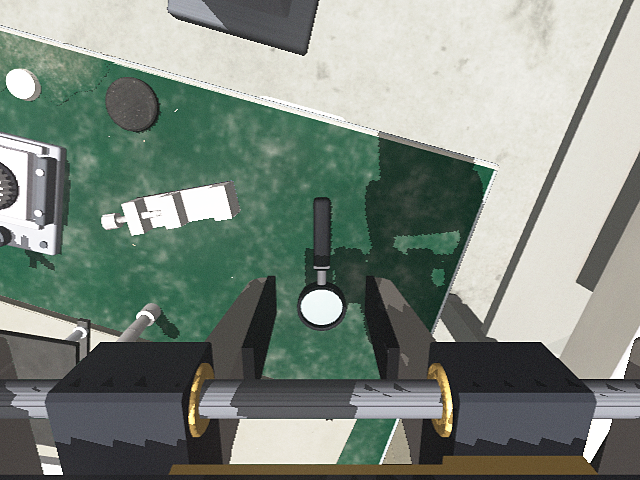

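The wrist view shows the loupe lens at (321,306) and the handle at (321,200–265), aligned with the jaws.

```bash
python3 -c "
from h import *
go(.458,.2982,.025,104.68)"
```

```text
pos [0.4235 0.2865 0.245 ] yaw 104.74 tilt [-0.003 -0.002 -1.   ] F [-0.7  1.1 -0.6] t 7.15 open 45.0
x,y,z [-0.0464  0.0035  0.2748] twist 0.0019 rows 4.459999157217974
```

Request:
play_rows(
  steps=[
    {"x":-0.046,"y":0.003,"z":0.0,"twist":0},
    {"x":-0.046,"y":0.003,"z":0.06,"twist":0},
    {"x":-0.046,"y":0.003,"z":0.12,"twist":0},
    {"x":-0.046,"y":0.003,"z":0.17,"twist":0},
    {"x":-0.046,"y":0.003,"z":0.21,"twist":0},
    {"x":-0.046,"y":0.003,"z":0.24,"twist":0},
    {"x":-0.046,"y":0.003,"z":0.24,"twist":0},
    {"x":-0.046,"y":0.003,"z":0.24,"twist":0},
  ],
)

```text
time_s: 7.95
eef_pos: [0.4598, 0.2972, 0.0551]
tool_rot: [0.398, -3.115, 0.001]
ft_force: [0.2, 0.1, 0.2]
opening: 0.486
gripper_force: 0.0
```

```bash
python3 -c "
from h import *
go(.458,.2982,.025,104.68)
env.grab_frame('top')
go(.458,.2982,.025,104.68)"
```

```text
pos [0.4598 0.2972 0.0551] yaw 104.56 tilt [-0.001 -0.001 -1.   ] F [0.2 0.1 0.2] t 7.95 open 44.7
x,y,z [0.0018 0.0018 0.0376] twist -0.0039 rows 0.6035545494650747
pos [0.4606 0.2978 0.0562] yaw 104.59 tilt [ 0.001  0.    -1.   ] F [-0.5  1.3  0.5] t 8.0 open 44.7
x,y,z [0.0031 0.0013 0.039 ] twist -0.0031 rows 0.6268580104390592
```

Request:
play_rows(
  steps=[
    {"x":0.002,"y":0.001,"z":0.015,"twist":0},
    {"x":0.002,"y":0.001,"z":0.027,"twist":0},
    {"x":0.002,"y":0.001,"z":0.037,"twist":0},
    {"x":0.002,"y":0.001,"z":0.037,"twist":0},
  ],
)

```text
time_s: 8.4
eef_pos: [0.4566, 0.2985, 0.0239]
tool_rot: [0.401, -3.113, 0.001]
ft_force: [-0.6, -0.4, -0.1]
opening: 0.488
gripper_force: 0.0
```

Request:
play_rows(
  steps=[
    {"x":0,"y":0,"z":0,"twist":0},
    {"x":0,"y":0,"z":0,"twist":0},
    {"x":0,"y":0,"z":0,"twist":0},
    {"x":0,"y":0,"z":0,"twist":0},
    {"x":0,"y":0,"z":0,"twist":0},
    {"x":0,"y":0,"z":0,"twist":0},
  ],
  jaw=0,
  force=40,
)

```text
time_s: 9.0
eef_pos: [0.4581, 0.299, 0.0258]
tool_rot: [-0.401, 3.115, 0.0]
ft_force: [-0.3, 0.3, 1.9]
opening: 0.192
gripper_force: 40.0
```

Request:
play_rows(
  steps=[
    {"x":0,"y":0,"z":-0.01,"twist":0},
    {"x":0,"y":0,"z":-0.03,"twist":0},
    {"x":0,"y":0,"z":-0.06,"twist":0},
    {"x":0,"y":0,"z":-0.1,"twist":0},
    {"x":0,"y":0,"z":-0.14,"twist":0},
    {"x":0,"y":0,"z":-0.17,"twist":0},
    {"x":0,"y":0,"z":-0.19,"twist":0},
    {"x":0,"y":0,"z":-0.2,"twist":0},
    {"x":0,"y":0,"z":-0.2,"twist":0},
  ],
)

```text
time_s: 9.9
eef_pos: [0.4583, 0.2991, 0.1866]
tool_rot: [-0.401, 3.114, 0.001]
ft_force: [0.5, -0.0, -0.6]
opening: 0.193
gripper_force: 40.0
```

```bash
python3 -c "
from h import *
go(.39,-.038,.185,90.3)"
```

```text
pos [0.4583 0.2991 0.1866] yaw 104.67 tilt [ 0.002  0.001 -1.   ] F [ 0.5 -0.  -0.6] t 9.9 open 17.8
x,y,z [ 0.1893 -0.386   0.0015] twist 0.4792 rows 6.878739443477104
```

Request:
play_rows(
  steps=[
    {"x":0.009,"y":-0.019,"z":0,"twist":0.02},
    {"x":0.028,"y":-0.058,"z":0,"twist":0.07},
    {"x":0.053,"y":-0.108,"z":0,"twist":0.13},
    {"x":0.08,"y":-0.162,"z":0,"twist":0.2},
    {"x":0.106,"y":-0.216,"z":0,"twist":0.27},
    {"x":0.132,"y":-0.27,"z":0,"twist":0.34},
    {"x":0.157,"y":-0.32,"z":0,"twist":0.4},
    {"x":0.176,"y":-0.36,"z":0,"twist":0.45},
    {"x":0.189,"y":-0.386,"z":0,"twist":0.479},
    {"x":0.189,"y":-0.386,"z":0,"twist":0.479},
  ],
)

```text
time_s: 10.9
eef_pos: [0.3887, -0.0399, 0.1844]
tool_rot: [0.001, -3.14, -0.0]
ft_force: [-0.4, 0.1, -0.7]
opening: 0.19
gripper_force: 40.0
```

Run:
```python
from h import *
go(.4035,-.038,.111,90.3)
f=grab('scene','s4.png');np.savez('s4.npz',W=cloud(f),I=f['frame'])
f=grab('top','t4.png');W=cloud(f)
m=(W[...,2]>.15)&(W[...,2]<.2)&(W[...,0]>.42)&(W[...,0]<.52)&(abs(W[...,1]+.038)<.05)
P=W[m];print(len(P),P.min(0),P.max(0),cv2.minEnclosingCircle(P[:,:2].astype(np.float32)),np.median(P[:,2]))
a=cv2.imread('pics/t4.png')[170:300,260:440];b=cv2.imread('pics/s4.png')[160:400,240:480]
c=np.zeros((600,800,3),np.uint8);c[:290,:400]=cv2.resize(a,(400,290));c[:400,400:]=cv2.resize(b,(400,400));cv2.imwrite('pics/c4.png',c[:400])
```

```text
pos [ 0.3887 -0.0399  0.1844] yaw 90.04 tilt [-0.002  0.    -1.   ] F [-0.4  0.1 -0.7] t 10.9 open 17.5
x,y,z [-0.0187  0.0024  0.0917] twist -0.0086 rows 1.4972099140831456
64 [ 0.46862007 -0.06531329  0.16371068] [ 0.48992413 -0.03536543  0.17821122] ((0.4796162545681, -0.050339359790086746), 0.017954256385564804) 0.17290302705515886
```

View pics/c4.png

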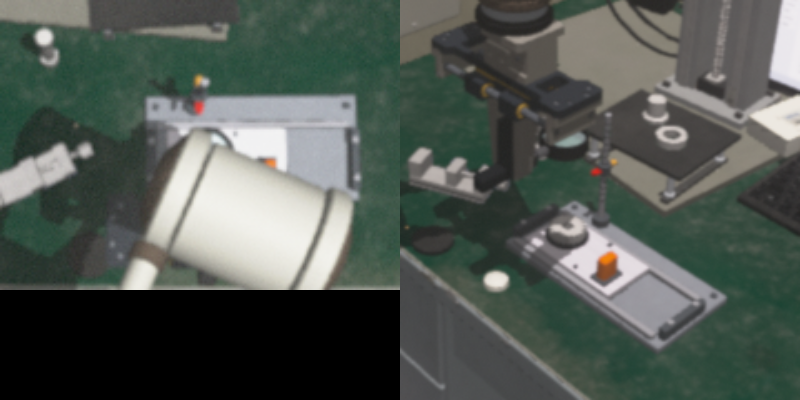

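The loupe is held, the lens visible at (570,145) in the scene crop, above and short of the pointer at (597,170). Next I advance and lower.

Request:
play_rows(
  steps=[
    {"x":-0.006,"y":0.0,"z":0.0,"twist":0},
    {"x":-0.013,"y":0.001,"z":0.01,"twist":0},
    {"x":-0.0185,"y":0.002,"z":0.025,"twist":0},
    {"x":-0.0185,"y":0.002,"z":0.045,"twist":0},
    {"x":-0.0185,"y":0.002,"z":0.062,"twist":0},
    {"x":-0.0185,"y":0.002,"z":0.077,"twist":0},
    {"x":-0.0185,"y":0.002,"z":0.086,"twist":0},
    {"x":-0.0185,"y":0.002,"z":0.09,"twist":0},
    {"x":-0.0185,"y":0.002,"z":0.09,"twist":0},
    {"x":-0.0185,"y":0.002,"z":0.09,"twist":0},
  ],
)

```text
time_s: 12.0
eef_pos: [0.405, -0.0366, 0.114]
tool_rot: [-0.008, 3.141, -0.001]
ft_force: [-0.0, -0.6, -0.1]
opening: 0.189
gripper_force: 40.0
```

Run:
```python
from h import *
A=[]
for i in range(6):
    f=grab('wrist' if i else 'scene','s5.png' if i==0 else 'w5.png');A.append(env.get_obs()['eef_pos'])
    if i==0: np.savez('s5.npz',W=cloud(f),I=f['frame'])
print(np.mean(A,0),np.std(A,0)); go(.4035,-.038,.112,90.3)
W=cloud(f)
m=(W[...,2]>.07)&(W[...,2]<.13)&(W[...,0]>.38)&(W[...,0]<.51)&(abs(W[...,1]+.038)<.04)
P=W[m];print('wrist',len(P))
for a in np.arange(.38,.511,.01):
    q=P[abs(P[:,0]-a)<.005]
    if len(q):print(round(a,3),len(q),q[:,1].min().round(4),q[:,1].max().round(4),np.median(q[:,2]).round(4))
q=P[P[:,0]>.456]
if len(q)>5:print(cv2.minEnclosingCircle(q[:,:2].astype(np.float32)),q[:,0].min(),q[:,0].max())
a=cv2.imread('pics/w5.png')[:,100:540];b=cv2.imread('pics/s5.png')[180:330,250:420]
c=np.zeros((480,790,3),np.uint8);c[:400,:366]=cv2.resize(a,(366,400));c[:374,366:]=cv2.resize(b,(424,374),interpolation=cv2.INTER_CUBIC);cv2.imwrite('pics/c5.png',c)
```

```text
[ 0.40492503 -0.0366515   0.11395784] [1.09053358e-04 3.67192342e-05 1.15866311e-04]
pos [ 0.4048 -0.0366  0.1138] yaw 90.29 tilt [ 0.001 -0.    -1.   ] F [ 0.4  0.1 -1.2] t 12.3 open 17.8
x,y,z [ 0.0016 -0.0018  0.0022] twist -0.0002 rows 0.05171499083001718
wrist 10270
0.38 398 -0.046 -0.028 0.1058
0.39 2859 -0.0607 -0.0129 0.1088
0.4 893 -0.0593 -0.0139 0.106
0.41 818 -0.0457 -0.0279 0.106
0.42 660 -0.0458 -0.0281 0.1058
0.43 487 -0.046 -0.028 0.1059
0.44 283 -0.0416 -0.0322 0.1014
0.45 162 -0.0489 -0.0248 0.0917
0.46 8 -0.049 -0.0241 0.0887
0.47 258 -0.0562 -0.0157 0.1008
0.48 1180 -0.0585 -0.0141 0.1005
0.49 1316 -0.0592 -0.0133 0.1001
0.5 948 -0.0587 -0.0133 0.0995
((0.48681992292404175, -0.036033745855093), 0.02452373504638672) 0.47179609168827275 0.5044206572641289
```

View pics/c5.png

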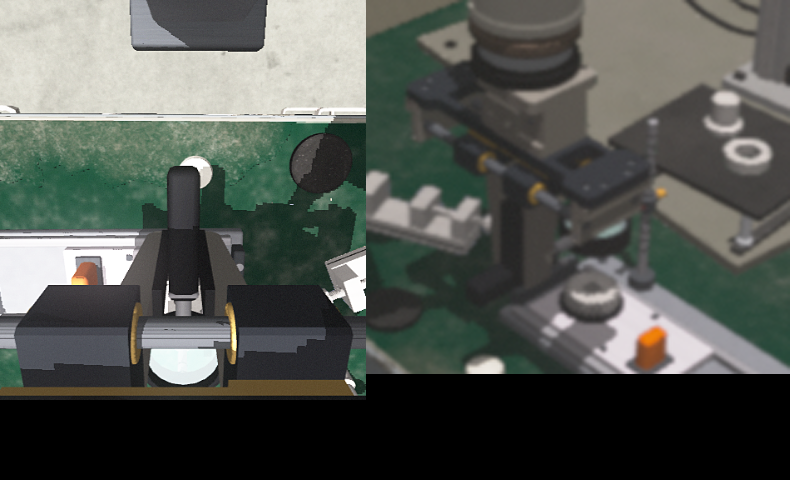

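The lens is over the gear, just short of the post, and the handle is level (top at 0.106 along its length). I check the handle's end to confirm the lens x position.

Run:
```python
from h import *
f=grab('wrist');W=cloud(f)
m=(W[...,2]>.102)&(W[...,2]<.1085)&(W[...,0]>.33)&(W[...,0]<.445)&(abs(W[...,1]+.037)<.0095)
P=W[m];print('handle x',np.percentile(P[:,0],[0,.5,1,99,100]).round(4),'slope',np.polyfit(P[:,0],P[:,2],1)[0],np.polyfit(P[:,1],P[:,2],1)[0],np.median(P[:,2]))
e=P[P[:,0]<.37];print(len(e),e[:,1].min(),e[:,1].max(),np.median(e[:,2]))
# lens top-surface: fit along centre line
c=W[(W[...,2]>.09)&(W[...,2]<.104)&(W[...,0]>.468)&(W[...,0]<.508)&(abs(W[...,1]+.037)<.024)]
A=np.c_[np.ones(len(c)),c[:,:2],(c[:,:2]**2).sum(1)];k=np.linalg.lstsq(A,c[:,2],rcond=None)[0];print('lens quad',k,'apex',-k[1]/2/k[3],-k[2]/2/k[3],'max z',c[:,2].max())
d=np.load('s5.npz');S=d['W'];q=(S[...,2]>.08)&(S[...,2]<.112)&(S[...,0]>.465)&(S[...,0]<.514)&(abs(S[...,1]+.037)<.032);Q=S[q]
print('scene',len(Q),Q.min(0),Q.max(0));e=env.get_obs();go(.4035,-.038,.112,90.3)
```

```text
handle x [0.3547 0.3552 0.3555 0.4369 0.4449] slope 0.0010645200650239988 -0.0039209516398630625 0.10570679077393566
1351 -0.04584878076352865 -0.028218437551783312 0.1055508457209896
lens quad [-0.4108666   2.12012523 -0.16435104 -2.2097985 ] apex 0.47971007987819586 -0.03718688496354392 max z 0.1039740573394835
scene 150 [ 0.4651725  -0.06632337  0.08810207] [ 0.50189489 -0.01070256  0.1075452 ]
pos [ 0.4047 -0.0366  0.1137] yaw 90.3 tilt [ 0.001 -0.    -1.   ] F [-0.  -1.4  0.2] t 12.35 open 17.3
x,y,z [ 0.0015 -0.0018  0.0021] twist -0.0001 rows 0.05041505734136679
```

Request:
play_rows(
  steps=[
    {"x":0.0015,"y":-0.0013,"z":0.001,"twist":0},
    {"x":0.0015,"y":-0.0013,"z":0.001,"twist":0},
    {"x":0.0015,"y":-0.0013,"z":0.001,"twist":0},
    {"x":0.0015,"y":-0.0013,"z":0.001,"twist":0},
    {"x":0.0015,"y":-0.0013,"z":0.001,"twist":0},
    {"x":0.0015,"y":-0.0013,"z":0.001,"twist":0},
    {"x":0.0015,"y":-0.0013,"z":0.001,"twist":0},
    {"x":0.0015,"y":-0.0013,"z":0.001,"twist":0},
  ],
)

```text
time_s: 13.15
eef_pos: [0.4033, -0.0375, 0.1127]
tool_rot: [-0.008, 3.142, -0.0]
ft_force: [0.2, -0.5, -0.9]
opening: 0.192
gripper_force: 40.0
```

Run:
```python
from h import *
f=grab('wrist');W=cloud(f)
m=(W[...,2]>.1)&(W[...,2]<.1085)&(W[...,0]>.33)&(W[...,0]<.445)&(abs(W[...,1]+.038)<.0095)
P=W[m];print(P[:,0].min(),P[P[:,0]<.37][:,1].mean(),np.median(P[:,2]))
go(.4035,-.038,.112,90.3)
f=grab('top');T=cloud(f);I=f['frame'].astype(int);r,g,b=I[...,0],I[...,1],I[...,2]
P=T[(r>140)&(g<80)&(b<80)&(T[...,2]>.07)&(T[...,0]<.6)&(abs(T[...,1]+.04)<.03)];print('red',len(P),P.mean(0) if len(P) else '')
```

```text
0.35310160227885296 -0.03798285668326452 0.10459827849112463
pos [ 0.4034 -0.0375  0.1127] yaw 90.3 tilt [ 0. -0. -1.] F [-0.3  0.8 -0.4] t 13.2 open 18.1
x,y,z [-0.0002 -0.0006  0.0008] twist -0.0001 rows 0.016529335827524732
red 9 [ 0.52314383 -0.03660912  0.09642829]
```

```bash
python3 -c "
from bench import env
print(env.job_done())"
```

```text
the job is handed in; nothing more can be done
None
```

I slid the carriage home against the post-end stop and handed the job in still holding the loupe level; by camera, the lens is within about 1 mm of the gear centre at 96 mm, matching the pointer tip (about 96 mm), and the pointer had not moved.

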